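# Clamp a tube offcut in the cam-locked fixture

## Robot

A 6-joint arm with a two-finger parallel gripper is mounted at the origin on the work surface; the furniture and walls round the work are solid. World frame = base frame: x ahead of the robot, y to its left, z up, the work surface at z = 0. Lengths are in m, angles in rad, forces in N, time in s.
With the tool pointing down it reaches from about 0.325 to 0.85 m from the base axis. Payload 4.4 kg.
Tool frame: the origin (TCP) lies at the very end of the fingers, on their centre line; the grasp point (between the pads) lies 19 mm behind it; z points along the fingers, y is the direction in which the jaws open and shut (so a half turn about z gives the same grasp; the last joint's range is limited). The gripper opens to 94 mm and grips with 3 to 60 N. Pads are 16 mm wide; open, the fingers measure 119 mm over their backs; the gripper's body (75 mm by 177 mm) begins 78 mm behind the grasp point.
Start: joints at [-1.411, 0.207, 1.542, -0, 1.393, -0.15], TCP at [0.175, -0.548, 0.205] pointing down, gripper open.
Joint ranges: [-2.73, 2.73], [-0.86, 2.22], [0.23, 2.46], [-1.11, 4.25], [0.08, 2.63], [-2.82, 2.82]. Speed limits (rad/s): [2.79, 2.79, 3.14, 3.14, 3.14, 3.14].

## Interface

Orientations are given as a unit quaternion [x, y, z, w].
In Python, from bench import robot gives the robot as it stands. Calls block until the motion is done:
- robot.move_pose(position, orientation): joint-space move of the TCP to a pose.
- robot.move_straight(position, frame=None, rate=0.15): straight line of the TCP; frame=None keeps the orientation; rate is the mean speed in m/s.
- robot.set_joints(angles): joint-space move.
- robot.open() and robot.grab(effort=None): open the fingers fully, or close them until they stop; effort is the grip in N (None keeps the last).
- robot.wait(seconds).
- robot.solve_ik(position, orientation): joint angles nearest the present ones, or None.
- robot.capture(name): name is "side" or "top" or "wrist"; returns the picture (420x560x3 uint8, red, green, blue); there is no depth.
- robot.camera_params(name): a dict with "fov_y" (degrees; the focal length in pixels is half the picture's height over the tangent of half this angle, whatever the lens; pixels are square), "cx", "cy" (the principal point, pixels), "pose" (4x4, takes a point from camera to world coordinates). Camera axes: x right, y down, z forward; pixel columns grow to the right and rows downward; lengths in m; the calibration is good to about 2 mm. A picture is of the moment at which its call begins: read the wrist's pose just before it. camera_params takes no time and is no camera call; for the wrist camera it gives the pose at the moment of the call.
A pose or a line that the arm cannot do raises robot.PlanningError and nothing moves.
- robot.job_done(): hands the job in, once; it reports no verdict.
Trained networks look in the newest picture that a camera, given by its name, has taken for a name from the list of things; names that differ only in an ending like _2 or _b are one class to them, and where a whole thing is asked for, a point or a joint stands for the part that bears it (a point fixed in the world has none). Each returns a list of dicts, best first, with "score" (0 to 1); they miss things now and then, are a little off and sometimes report something else, mostly with a low value. They report only what shows in the picture. A call takes as long as a camera call. They do not tell look-alikes from the thing itself.
- robot.trace(thing, camera): "pixels" (420x560 bool, what is visible of it) and "point" ([column, row] in pixels, amid what is visible of it).
Readings, each from a call of its own:
- robot.read_time(): time.
- robot.read_joint_pos(): joint angles.
- robot.read_joint_velocities(): joint speeds.
- robot.read_tau(): joint torques, N m.
- robot.read_tcp_pos(): TCP position.
- robot.read_eef_rot(): TCP orientation.
- robot.read_force(): force on the tool from outside, world axes, zero at the start.
- robot.read_moment(): the same for the moment, N m.
- robot.read_opening(): opening from 0.0 (shut) to 1.0 (fully open).
Only numpy, scipy, OpenCV 4.12 (cv2) and the standard library are available. Lean on these libraries where they do the work, as an engineer would, in place of code of your own. Each camera call takes 0.05 s, during which the arm holds its last target.

## Task

Clamp the square tube lying in the dull blue fixture, ready for tacking: swing the red-handled cam lever all the way over so that the cam shows the slide's roller its low point, then push the slide forward by its push plate until the jaw has the tube square and tight against the fence, and then swing the lever all the way back so that the cam locks behind the roller. Do it all by pushing with the fingertips: pick nothing up, let the jaw, not the fingers, move the tube, and leave the other things on the bench where they are.

Things in the scene. Friction and masses are not known exactly. Their poses are not given: they have to be found in the camera images.
- fixture: fixture bolted to the bench: dull blue base plate 247 mm along x, 144 along y, 12 thick. Origin on the bench under the slide's track; x points the way the slide goes forward (to the robot's left, within 0.35 rad), y to its left (towards the robot), z up. Heights in this list are above the bench. Two brass strips, tops 16 mm high, carry the tube. Only the push plate and red handle rise above 62 mm.
- cam (a joint): cam angle, rad: 0 = locked (high lobe in the roller's path), pi/2 = low point (roller can pass); hard stops at both ends. Grows as the lever swings clockwise seen from above. Yellow cam plate, 34 to 46 mm high, high radius 37, low radius 26 mm, upright pivot. Free above about 1.3, locked below 0.2. Starts at 0 to 0.18; stays where it is left.
- handle (a point): point 83 mm high on the axis of the upright red handle (20 mm thick, 58 to 108 mm high) at the lever's end, 88 mm from the pivot. In the fixture's frame it is back and left of the pivot (135 deg from x) when cam = 0 and forward and left (45 deg) at pi/2, so it is pushed forward round the pivot to free the slide and back to lock it. Pushing takes 1 to 2 N. Lever bar below: 12 mm wide, 48 to 56 mm high.
- cam_pivot (a point): axis of the cam's upright pivot (x = -15, y = +40 mm in the fixture's frame), 52 mm high
- slide (a joint): travel of the follower slide along the fixture's x, m: 0 = drawn fully back. Starts at 0 to 0.006; the locked cam stops its roller at about 0.008. With the tube square against the fence the jaw stops at about 0.055. Locking needs about 0.0535; from 1 to 2 mm less the cam's sloped leading edge draws it on. About 3 N to push; stays where it is left.
- push_plate (a point): centre of the black-padded rear face of the slide's upright push plate (at its right-hand end as the robot sees it), 55 mm high; moves with the slide; pushed along the fixture's +x. The plate is 64 mm wide (along y), 10 mm thick and stands from 20 to 76 mm high.
- jaw_face (a point): middle of the copper face of the jaw at the slide's front (60 mm wide, 21 to 43 mm high), 31 mm high; moves with the slide and presses the tube to the fence
- roller (a point): centre of the brass follower roller (18 mm across, top 51 mm high) on the slide; moves with the slide along the fixture's x at y = 0, passing 40 mm to the right of the cam pivot
- fence_face (a point): middle of the clamping face of the steel fence across the fixture's front end (x = +109 mm), 28 mm high; the fence is 136 mm wide, its top 42 mm high
- tube: grey square steel tube to be clamped, 25 x 120 x 25 mm, loose on the brass strips between jaw and fence, 6 to 15 mm short of the fence and slightly askew at the start. Origin under its middle (16 mm high), y along its length. Tight against the fence its origin is at about x = +96.5 mm in the fixture's frame.
- bolt: a dark hex bolt lying on the bench, 23 x 69 mm; a bystander
- marker: a black pen-like soapstone holder lying on the bench, 14 x 120 mm; a bystander
- thick_tube: a grey square tube offcut lying loose on the bench away from the fixture, 30 x 90 x 30 mm; a bystander
- tape_measure: a pocket tape measure standing on the bench, 47 x 96 x 69 mm high; a bystander
- mug: a white mug standing on the bench, 78 mm across, 97 mm high; a bystander
- hammer: a ball-pein hammer with a wooden haft lying on the bench, 102 x 278 mm, 32 mm high; a bystander
Not all that is in view belongs to the job. Leave any pink look-alike of the tube alone.

How it is judged:
By the outcome, as a careful person would: the job done as asked, in the order asked, and still so for the second after the job is handed in, with the robot touching nothing.
It also fails if it takes over 66 s, if anything falls off the work surface, if the arm or the gripper's body presses on something with over 40 N, if the wrist force passes 120 N, or if a joint passes its speed limit or range.

## Working session

There is one attempt and no reset: what is moved stays moved. The work goes in short steps, each a Python script; the robot and the scene stay as the last script left them, time stands still between calls to the robot, and variables do not carry over. Pictures are saved under pics/ and viewed, and the job is handed in when it is done.

```bash
ls; mkdir -p pics; python3 - <<'E'
from bench import robot
import cv2,numpy as np
for n in ["side","top","wrist"]:
    im=robot.capture(n); cv2.imwrite(f"pics/a_{n}.png",im[:,:,::-1])
    p=robot.camera_params(n); print(n,p["fov_y"],p["cx"],p["cy"],np.round(p["pose"],3).tolist())
    for t in ["handle","cam_pivot","roller","push_plate","jaw_face","fence_face","tube","fixture"]:
        r=robot.trace(t,n); print(t,[(round(d["score"],2),np.round(d["point"]).tolist(),int(d["pixels"].sum())) for d in r[:3]])
print(robot.read_time())
E
```

```text
pics
side 57.27181159901481 278.65066473443466 204.73563712410254 [[-0.999, -0.009, 0.04, 0.525], [-0.037, 0.612, -0.79, 0.96], [-0.017, -0.791, -0.612, 0.793], [0.0, 0.0, 0.0, 1.0]]
handle [(0.96, [266.0, 205.0], 338), (0.33, [234.0, 259.0], 171)]
cam_pivot [(0.6, [250.0, 218.0], 2612)]
roller [(0.73, [248.0, 196.0], 605), (0.44, [320.0, 203.0], 241)]
push_plate [(0.84, [251.0, 197.0], 568)]
jaw_face [(0.61, [252.0, 198.0], 555)]
fence_face [(0.78, [249.0, 218.0], 2732), (0.42, [329.0, 164.0], 406)]
tube [(0.73, [239.0, 234.0], 284), (0.66, [364.0, 322.0], 707)]
fixture [(0.87, [252.0, 220.0], 2582)]
top 44.214935200427085 284.9072513573962 208.16339502034273 [[-0.013, -0.991, 0.134, 0.4], [-1.0, 0.013, -0.003, 0.039], [0.001, -0.134, -0.991, 1.52], [0.0, 0.0, 0.0, 1.0]]
handle [(0.85, [292.0, 200.0], 429), (0.72, [288.0, 188.0], 3981)]
cam_pivot [(0.8, [290.0, 184.0], 3925), (0.53, [293.0, 200.0], 463)]
roller [(0.72, [303.0, 188.0], 637), (0.38, [286.0, 186.0], 3872)]
push_plate [(0.7, [308.0, 185.0], 646)]
jaw_face [(0.75, [309.0, 187.0], 666)]
fence_face [(0.58, [289.0, 185.0], 3891)]
tube [(0.96, [255.0, 175.0], 392), (0.63, [156.0, 294.0], 421)]
fixture [(0.68, [289.0, 187.0], 3842)]
wrist 68.34382353196278 280.94427386593725 214.89695273085115 [[0.304, -0.912, -0.276, 0.257], [-0.953, -0.291, -0.088, -0.521], [-0.0, 0.29, -0.957, 0.385], [0.0, 0.0, 0.0, 1.0]]
handle []
cam_pivot []
roller []
push_plate []
jaw_face []
fence_face []
tube []
fixture []
1.35
```

```bash
python3 - <<'E'
import cv2
a=cv2.imread("pics/a_side.png");b=cv2.imread("pics/a_top.png")
cv2.imwrite("pics/s3.png",cv2.resize(a[150:300,160:360],None,fx=4,fy=4,interpolation=2))
cv2.imwrite("pics/t3.png",cv2.resize(b[120:250,200:370],None,fx=4.6,fy=4.6,interpolation=2))
E
```

```text
(no output)
```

View pics/a_side.png

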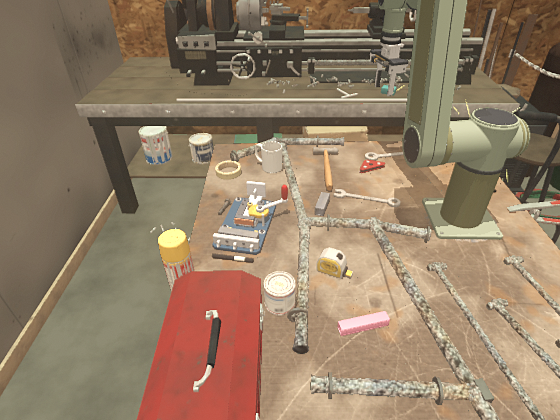

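View pics/a_top.png

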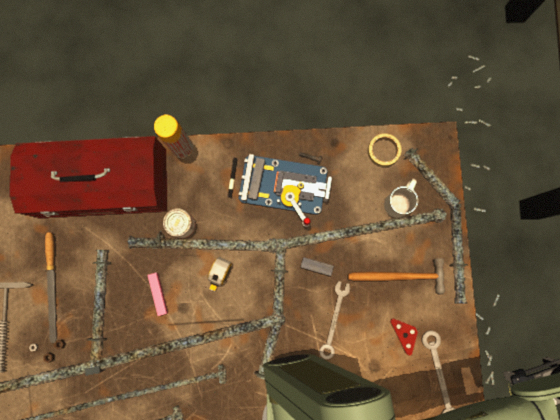

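```bash
sleep 1
```

```text
(no output)
```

View pics/t3.png

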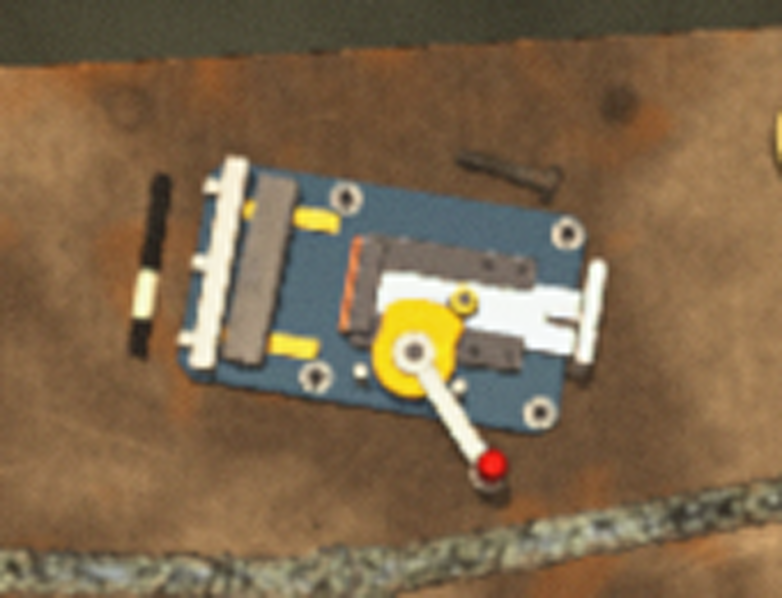

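View pics/s3.png

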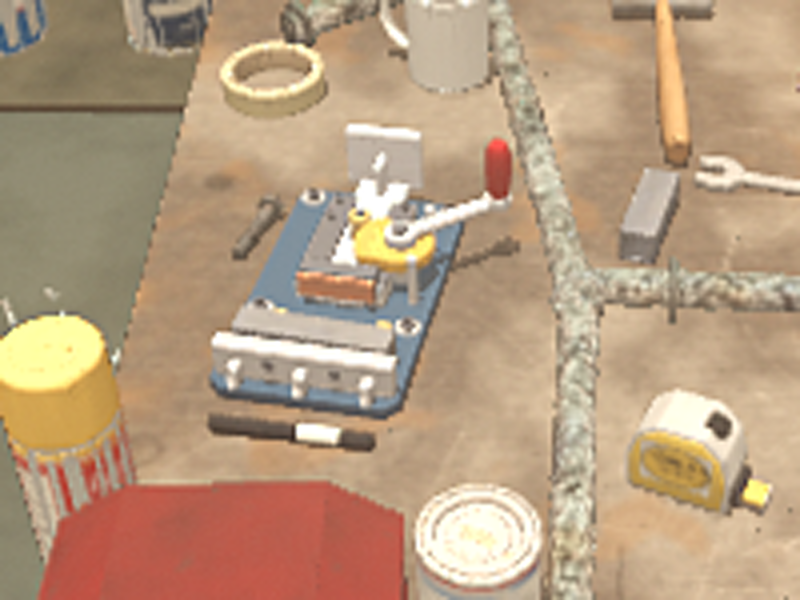

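The top view shows the fixture (crop centre pixel ≈ 288,187). The fence is on the left, the tube is just short of it at (255,175), the yellow cam is at (290,196), the red handle at (307,221) and the push plate at (329,188). 

Possible confusions:
- **Tube:** the tube in the fixture at (255,175), the pink look-alike at (157,294) and the grey offcut at (317,267). I choose the one in the fixture.
- **Handle:** the red handle at (307,221) and the red triangle at (404,335).

Next I'll locate the fixture and take a closer wrist view.

```bash
cat > h.py <<'E'
from bench import robot
import numpy as np, cv2
from scipy.optimize import least_squares
def cam(n):
    p=robot.camera_params(n); f=210/np.tan(np.radians(p["fov_y"]/2)); return f,p["cx"],p["cy"],np.array(p["pose"])
def ray(c,uv,z):
    f,cx,cy,T=c; d=T[:3,:3]@np.array([(uv[0]-cx)/f,(uv[1]-cy)/f,1]); o=T[:3,3]; return o+d*(z-o[2])/d[2]
def proj(c,P):
    f,cx,cy,T=c; q=(np.atleast_2d(P)-T[:3,3])@T[:3,:3]; return np.c_[f*q[:,0]/q[:,2]+cx,f*q[:,1]/q[:,2]+cy]
def F2W(fx,P):
    P=np.atleast_2d(P); x,y,a=fx; c,s=np.cos(a),np.sin(a)
    return np.c_[x+c*P[:,0]-s*P[:,1],y+s*P[:,0]+c*P[:,1],P[:,2]]
def quat(yaw): # tool down, tool y axis at world angle yaw
    from scipy.spatial.transform import Rotation as R
    y=np.array([np.cos(yaw),np.sin(yaw),0]); z=np.array([0,0,-1.]); x=np.cross(y,z)
    return R.from_matrix(np.c_[x,y,z]).as_quat()
E
python3 - <<'E'
from h import *
c=cam("top")
piv=ray(c,(290,196.5),.052);h=ray(c,(306.7,221.1),.108);b=ray(c,(323.,166.),.012)
print(piv,h,np.linalg.norm((h-piv)[:2]))
fl=ray(c,(200+242/4.6,120+158/4.6),.042);fn=ray(c,(200+207/4.6,120+365/4.6),.042); print(fl,fn, np.linalg.norm(fl-fn))
print("a",np.arctan2(*(fl-fn)[1::-1])+np.pi/2-np.pi/2, "push",ray(c,(200+595/4.6,120+310/4.6),.076))
E
```

```text
[0.63218657 0.02018025 0.052     ] [ 0.55436613 -0.02398255  0.108     ] 0.08947834239435706
[0.75997428 0.1276442  0.042     ] [0.62710555 0.15024908 0.042     ] 0.13477788375558428
a -0.16851592915812952 push [ 0.65308283 -0.09137231  0.076     ]
```

```bash
python3 - <<'E'
from h import *
from scipy.spatial.transform import Rotation as R
c=cam("wrist"); p=robot.read_tcp_pos(); q=robot.read_eef_rot(); Rm=R.from_quat(q).as_matrix()
print(np.round(Rm,3).tolist(), "cam in tool",Rm.T@(c[3][:3,3]-p))
robot.grab(20)
print(robot.read_opening())
# orient: rotate so that camera offset points outward (+x)
off=(c[3][:3,3]-p)[:2]; th=np.arctan2(off[1],off[0])
qn=(R.from_euler('z',-th)*R.from_quat(q)).as_quat()
robot.move_pose([0.565,0.02,0.27],qn)
im=robot.capture("wrist"); cv2.imwrite("pics/w1.png",cv2.resize(im[:,:,::-1],None,fx=1.42,fy=1.42,interpolation=2))
cv2.imwrite("pics/w1raw.png",im[:,:,::-1])
c=cam("wrist"); np.save("w1c.npy",np.array([c[0],c[1],c[2],*c[3].ravel()]))
print(robot.read_joint_pos(),robot.read_tcp_pos(),robot.read_time())
fx=[0.6322-(-.015*np.cos(1.402)-.04*np.sin(1.402)),0.0202-(-.015*np.sin(1.402)+.04*np.cos(1.402)),1.402]; print(fx)
E
```

```text
[[0.952, 0.305, -0.0], [0.305, -0.952, 0.0], [0.0, -0.0, -1.0]] cam in tool [ 0.08536255 -0.0001875  -0.17910045]
-0.0008797680103577077
[-1.19149874e-01  1.43611643e-01  1.48201608e+00 -1.72952319e-04
  1.51622394e+00  1.45512167e+00] [0.5650006  0.01911592 0.26984242] 5.275
[np.float64(0.6741514462982537), np.float64(0.02826697920443155), 1.402]
```

View pics/w1.png

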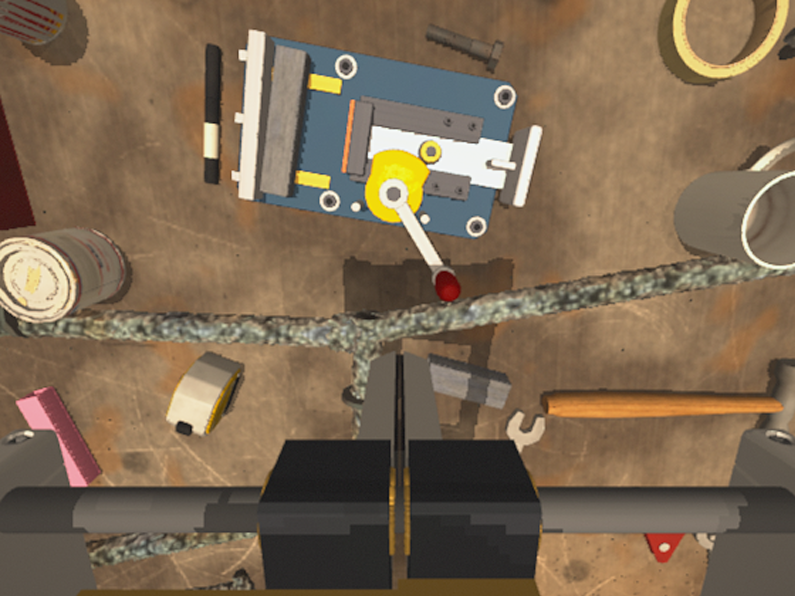

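```bash
python3 - <<'E'
import cv2
a=cv2.imread("pics/w1raw.png")
cv2.imwrite("pics/w1c.png",cv2.resize(a[10:210,160:400],None,fx=3.3,fy=3.0,interpolation=2))
E
```

```text
(no output)
```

View pics/w1c.png

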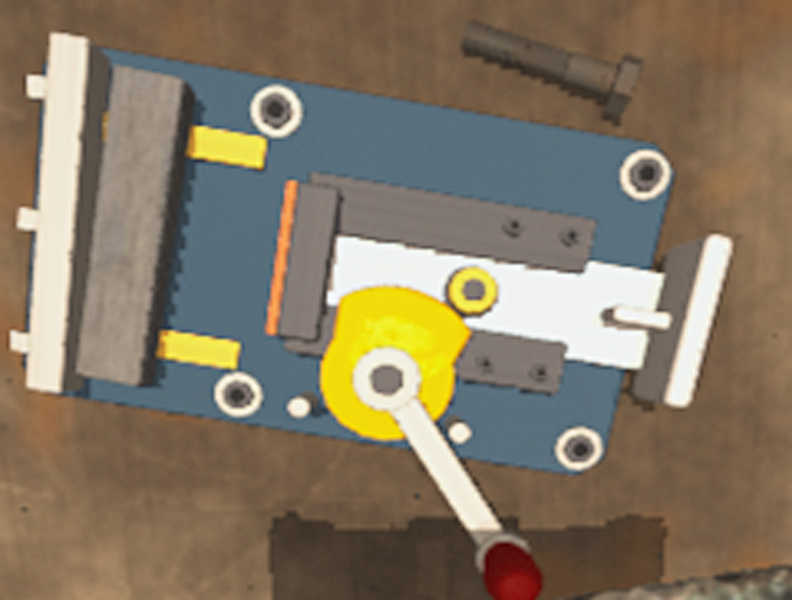

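The crop confirms it: grey tube between the fence and the copper jaw, yellow cam hub at (386,379), brass roller at (472,291), plate top at about (712,320) and red handle at (513,570). I'll fit the pose from these.

```bash
cat > fit.py <<'E'
from h import *
d=np.load("w1c.npy"); c=(d[0],d[1],d[2],d[3:].reshape(4,4))
px=lambda u,v:(160+u/3.3,10+v/3.0)
fixed=[((109,68,42),px(64,390)),((109,-68,42),px(88,38)),((-15,40,57),px(386,379))]
roll=px(472,291); p1=px(732,238);p2=px(692,405);hb=px(503,550)
def res(v,full=False):
    fx=v[:3]; P=[np.array(a)/1e3 for a,_ in fixed]; U=[u for _,u in fixed]
    P+= [np.array([v[3],0,.051]),np.array([v[4],-.032,.076]),np.array([v[4],.032,.076])];U+=[roll,p1,p2]
    return (proj(c,F2W(fx,P))-np.array(U)).ravel()
s=least_squares(res,[.674,.028,1.402,-.05,-.12])
if __name__=="__main__":
    print(s.x,np.round(s.fun,1))
    np.save("fx.npy",s.x)
    P=ray(c,hb,.057); pv=F2W(s.x[:3],[[-.015,.04,.05]])[0]
    dd=P-pv; print("handle",P,np.linalg.norm(dd[:2]),"cam",np.radians(135)-((np.arctan2(dd[1],dd[0])-s.x[2])%(2*np.pi)))
    tp=c2=None
E
python3 fit.py
```

```text
[ 0.67445229  0.03174117  1.39836845 -0.04010282 -0.12310414] [-0.9  1.3  0.4 -0.4  0.4 -0.   0.1 -0.8  1.  -0.8 -1.1  1. ]
handle [ 0.56058434 -0.02114536  0.057     ] 0.08479555645510413 cam 0.05394819535018236
```

```bash
cat >> h.py <<'E'
fxv=np.load("fx.npy") if __import__("os").path.exists("fx.npy") else None
def arc(phi_deg,d,z,sgn=1):
    "handle at fixture angle phi; tool d behind (sgn=+1: ccw side)"
    fx=fxv[:3]; ph=np.radians(phi_deg)
    pv=np.array([-.015,.04]); r=np.array([np.cos(ph),np.sin(ph)]); t=np.array([-np.sin(ph),np.cos(ph)])*sgn
    p=pv+.088*r+d*t
    w=F2W(fx,[[p[0],p[1],z]])[0]; yaw=(fx[2]+ph+np.pi/2)%np.pi-np.pi/2
    tw=F2W([0,0,fx[2]],[[t[0],t[1],0]])[0]
    return w,quat(yaw),tw
E
python3 - <<'E'
from h import *
for ph in (133,110,90,70,45):
    w,q,t=arc(ph,.02,.068); print(ph,w.round(3),np.round(robot.solve_ik(w,q),2))
w,q,t=arc(132,.040,.15); robot.move_pose(w,q)
w,q,t=arc(132,.040,.068); robot.move_straight(w,q,rate=.12)
print(robot.read_force(),robot.read_tcp_pos(),robot.read_time())
im=robot.capture("wrist"); cv2.imwrite("pics/w2.png",im[:,:,::-1])
E
```

```text
133 [ 0.57  -0.041  0.068] [-0.22  0.35  1.67 -0.    1.12 -0.8 ]
110 [ 0.549 -0.011  0.068] [-0.18  0.31  1.73 -0.    1.11 -0.35]
90 [0.542 0.019 0.068] [-0.12  0.29  1.74 -0.    1.11  0.05]
70 [0.546 0.05  0.068] [-0.07  0.3   1.73 -0.    1.11  0.46]
45 [0.565 0.084 0.068] [-0.    0.35  1.67 -0.    1.12  0.95]
[ 0.57981418 -0.19410457  1.19300051] [ 0.57993279 -0.05702981  0.06870932] 8.0583
```

View pics/w2.png

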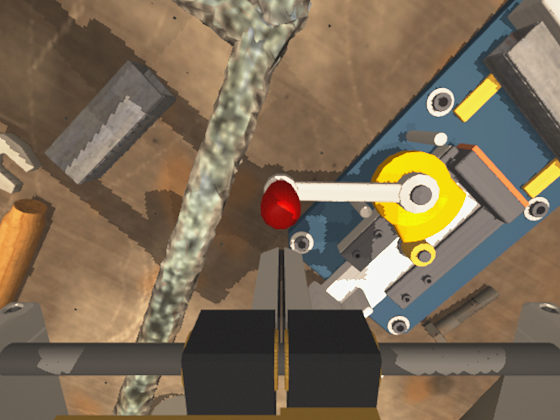

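The fingertip (280,250) sits right behind the red handle (280,205) and in line with it. I'll push round the arc now.

```bash
python3 - <<'E'
from h import *
f0=np.array(robot.read_force())
for ph in (132,120,108,96,84,72,60,52,47,45,43.5):
    w,q,t=arc(ph,.018,.068); robot.move_straight(w,q,rate=.08)
    f=np.array(robot.read_force())-f0
    print(ph,f.round(1),"tang",round(f@t,1))
    if abs(f@t)>12: break
im=robot.capture("wrist"); cv2.imwrite("pics/w3.png",im[:,:,::-1])
im=robot.capture("top"); cv2.imwrite("pics/t4.png",cv2.resize(im[120:250,200:370,::-1],None,fx=4.6,fy=4.6,interpolation=2))
print(robot.read_time())
E
```

```text
132 [-0.2 -0.2  0.3] tang 0.1
120 [0.3 0.4 0.1] tang -0.2
108 [ 0.1 -1.1  0.8] tang 1.1
96 [ 0.2 -0.2  0.6] tang 0.2
84 [-0.3  0.4  0. ] tang -0.3
72 [ 0.1 -0.  -0. ] tang -0.0
60 [ 0.5 -0.8  0.3] tang 0.3
52 [-0.2 -0.3 -0.3] tang 0.4
47 [-0.6 -0.5  0.3] tang 0.8
45 [-2.1 -1.9  2.3] tang 2.8
43.5 [-6.9 -6.6  5.5] tang 9.4
11.9917
```

View pics/w3.png

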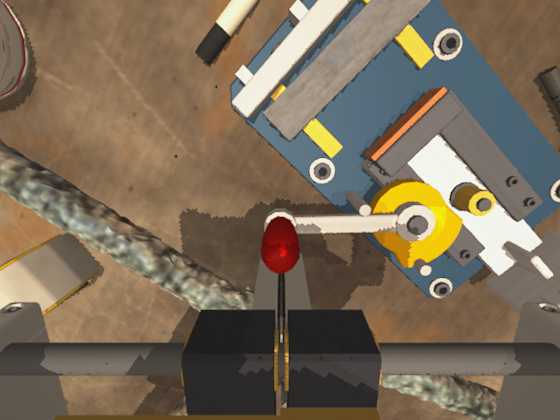

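Force rises to 9 N at the stop and the cam's low side faces the roller. Next I'll push the slide.

```bash
python3 - <<'E'
from h import *
w,q,t=arc(48,.040,.068); robot.move_straight(w,q,rate=.12)
w[2]=.15; robot.move_straight(w,q,rate=.2)
fx=fxv[:3]; yaw=(fx[2]+np.pi)%np.pi-np.pi/2; Q=quat(yaw); ex=F2W([0,0,fx[2]],[[1,0,0]])[0]
g=lambda x,z=.045:F2W(fx,[[x,0,z]])[0]
x0=fxv[4]-.008
robot.move_pose(g(x0-.03,.15),Q); robot.move_straight(g(x0-.03),Q,rate=.12)
f0=np.array(robot.read_force())
im=robot.capture("wrist"); cv2.imwrite("pics/w4.png",im[:,:,::-1])
d=-.006
while d<.062:
    d+=.012 if d<.030 else (.004 if d<.042 else .0015)
    robot.move_straight(g(x0+d),rate=.06)
    f=np.array(robot.read_force())-f0
    print(round(d,4),f.round(1),round(-f@ex,1))
    if -f@ex>14: break
im=robot.capture("wrist"); cv2.imwrite("pics/w5.png",im[:,:,::-1])
print(robot.read_time(),robot.read_tcp_pos(),g(x0+d))
E
```

```text
0.006 [-0.5 -0.5 -0.3] 0.6
0.018 [-0.7  0.1  0.4] 0.1
0.03 [-0.2 -0.3 -1.5] 0.3
0.034 [ 0.6 -0.3 -0.1] 0.1
0.038 [ 1.  -0.3 -0.4] 0.1
0.042 [ 0.5 -2.1 -0.9] 2.0
0.0435 [-0.7 -4.4 -0.6] 4.4
0.045 [-1.1 -4.3 -0.5] 4.5
0.0465 [-0.6 -4.1 -0.7] 4.1
0.048 [-0.9 -5.2  0.1] 5.3
0.0495 [-1.4 -7.9  0.7] 8.0
0.051 [ -2.3 -11.9   1. ] 12.1
0.0525 [ -3.5 -14.6   0.4] 15.0
18.9833 [ 0.66018256 -0.05030875  0.04511005] [ 0.6609658  -0.04569736  0.045     ]
```

View pics/w5.png

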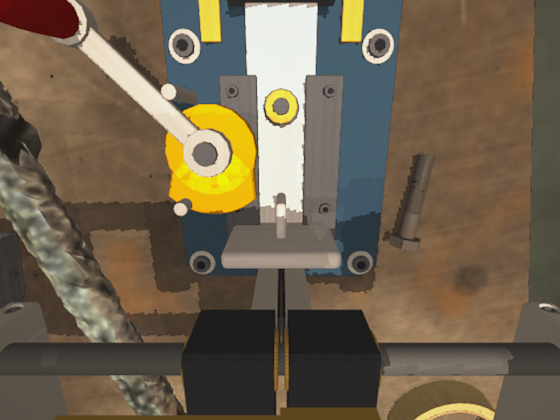

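View pics/w4.png

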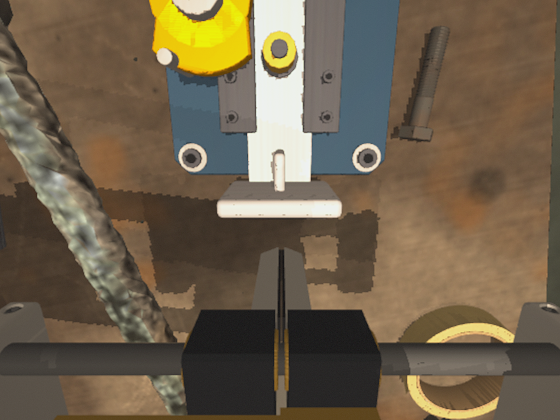

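```bash
python3 - <<'E'
from h import *
fx=fxv[:3]; ex=F2W([0,0,fx[2]],[[1,0,0]])[0]; o=F2W(fx,[[0,0,0]])[0]
x0=fxv[4]-.008
g=lambda x,z=.045:F2W(fx,[[x,0,z]])[0]
for d in (.0525,.0545,.0565,.0585):
    robot.move_straight(g(x0+d),rate=.05)
    f=robot.read_force(); p=np.array(robot.read_tcp_pos())
    print(d,round(-np.dot(f,ex),1),"actual adv",round((p-o)@ex-x0,4))
robot.wait(.3);print(robot.read_force(),(np.array(robot.read_tcp_pos())-o)@ex-x0)
robot.move_straight(g(x0+.02),rate=.1)
w=g(x0+.02,.27); robot.move_straight(w,rate=.25)
# overview pose
from scipy.spatial.transform import Rotation as R
M=np.array([[1,0,0],[0,-1,0],[0,0,-1.]])
robot.move_pose([0.565,0.04,0.27],R.from_matrix(M).as_quat())
im=robot.capture("wrist"); c=cam("wrist"); np.save("w6c.npy",np.array([c[0],c[1],c[2],*c[3].ravel()]))
cv2.imwrite("pics/w6raw.png",im[:,:,::-1]); cv2.imwrite("pics/w6.png",cv2.resize(im[10:210,130:400,::-1],None,fx=2.9,fy=2.9,interpolation=2))
print(robot.read_time())
E
```

```text
0.0525 14.7 actual adv 0.0478
0.0545 19.0 actual adv 0.0478
0.0565 23.5 actual adv 0.0478
0.0585 28.0 actual adv 0.0478
[ -6.44916325 -26.47076337   1.67761913] 0.04776514777596905
23.3083
```

View pics/w6.png

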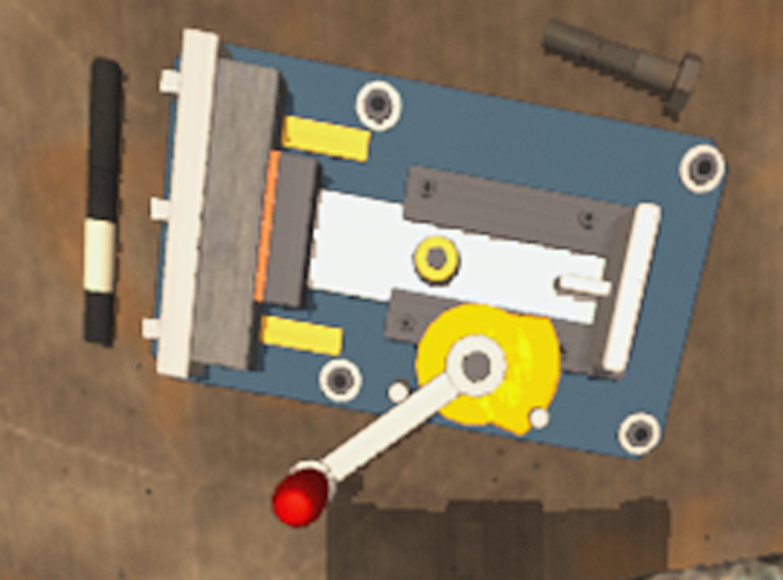

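The jaw is hard against the tube (crop 255,230), and the tube is flush and square on the fence. The advance held at 47.8 mm while force rose to 28 N. Now I'll swing the lever back to lock it.

```bash
python3 - <<'E'
from h import *
w,q,t=arc(46,.042,.15,-1); robot.move_pose(w,q)
w,q,t=arc(46,.042,.068,-1); robot.move_straight(w,q,rate=.12)
f0=np.array(robot.read_force())
for ph in (46,58,70,82,94,106,116,124,130,133,135,137,139,141,143):
    w,q,t=arc(ph,.018,.068,-1); robot.move_straight(w,q,rate=.08)
    f=np.array(robot.read_force())-f0; p=np.array(robot.read_tcp_pos())
    print(ph,f.round(1),"tang",round(f@t,1),"lag mm",round((p-w)@t*1e3,1))
    if abs(f@t)>14 : break
im=robot.capture("wrist"); cv2.imwrite("pics/w7.png",im[:,:,::-1])
print(robot.read_time())
E
```

```text
46 [-0.4 -0.   0.7] tang -0.3 lag mm 0.2
58 [-0.2  0.7  0.7] tang 0.4 lag mm 0.4
70 [-0.6 -0.3  0.8] tang -0.6 lag mm 0.4
82 [-0.2 -1.2  0.4] tang -1.2 lag mm 0.3
94 [ 0.  -0.1  0.3] tang -0.1 lag mm 0.3
106 [0.8 0.3 0.5] tang 0.2 lag mm 0.3
116 [-0.3 -0.4  0.9] tang -0.3 lag mm 0.3
124 [-0.   0.2  0.8] tang 0.2 lag mm 0.3
130 [-0.   0.3  1.2] tang 0.3 lag mm 0.3
133 [-0.8  0.5  0.6] tang 0.9 lag mm 0.2
135 [-2.3  4.2  1.8] tang 4.8 lag mm 1.4
137 [-5.4 10.5  7.8] tang 11.7 lag mm 4.4
139 [-9.8 16.4 11.8] tang 18.9 lag mm 7.4
29.1333
```

View pics/w7.png

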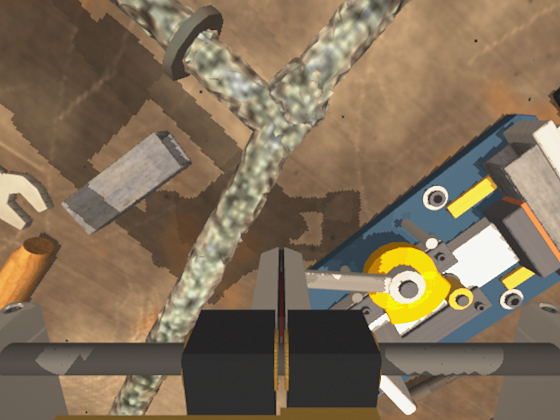

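Force rises sharply right at 135°, which is the locked stop. I'll back off, lift clear and check.

```bash
python3 - <<'E'
from h import *
from scipy.spatial.transform import Rotation as R
w,q,t=arc(134,.045,.068,-1); robot.move_straight(w,q,rate=.12)
w[2]=.27; robot.move_straight(w,q,rate=.25)
M=np.array([[1,0,0],[0,-1,0],[0,0,-1.]])
robot.move_pose([0.565,0.04,0.27],R.from_matrix(M).as_quat())
im=robot.capture("wrist"); c=cam("wrist")
cv2.imwrite("pics/w8raw.png",im[:,:,::-1]); cv2.imwrite("pics/w8.png",cv2.resize(im[10:210,130:400,::-1],None,fx=2.9,fy=2.9,interpolation=2))
s=robot.capture("side"); cv2.imwrite("pics/s8.png",cv2.resize(s[150:300,160:360,::-1],None,fx=4,fy=4,interpolation=2))
print(robot.read_time(),robot.read_force())
fx=fxv[:3]
f=lambda P:proj(c,F2W(fx,np.array(P)/1e3)).round(1)
print("exp tight tube back top corners",((f([[84,60,41],[84,-60,41]])-[130,10])*2.9).round())
print("handle top cam 0,0.1,.2",[((f([[-15+88*np.cos(2.356-a),40+88*np.sin(2.356-a),56]])-[130,10])*2.9).round().tolist() for a in (0,.1,.2)])
E
```

```text
32.55 [-0.00675344  0.26141075 -0.44929721]
exp tight tube back top corners [[247. 371.]
 [280.  69.]]
handle top cam 0,0.1,.2 [[[588.0, 531.0]], [[571.0, 541.0]], [[553.0, 550.0]]]
```

View pics/w8.png

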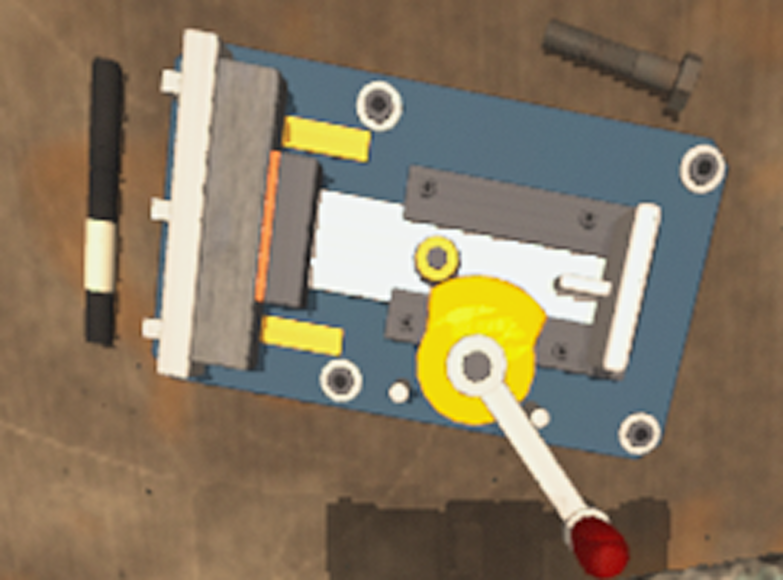

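View pics/s8.png

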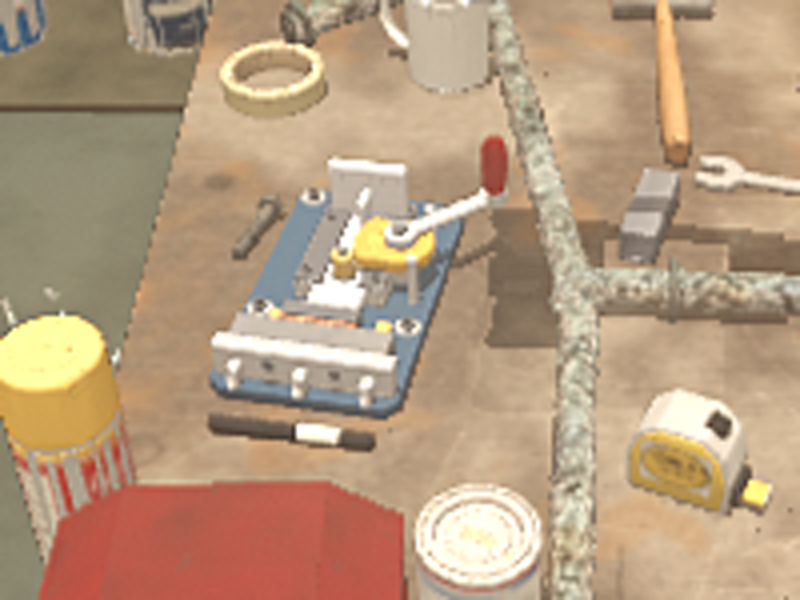

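The cam's lobe is behind the roller (437,258), the lever at (580,530) matches cam ≈ 0, and the tube's back corners match the tight position to about 2 px. The bolt, marker and other bystanders haven't moved.

```bash
python3 - <<'E'
from bench import robot
robot.job_done(); print(robot.read_time())
E
```

```text
the job is handed in; nothing more can be done
the job is handed in; nothing more can be done
```

The tube is clamped square and tight against the fence, the cam is locked behind the roller, and I've handed the job in. The clock read about 33 s at the last check, against the 66 s limit.

1. **Freeing the slide:** I swung the lever over with closed fingertips until it met its stop, at about 9 N.
2. **Clamping:** I pushed the slide by its push plate. It stopped dead and stayed put while the push rose to 28 N.
3. **Locking:** I swung the lever back to its locked stop, at about 19 N, then lifted clear.

**Last checks:** In the final pictures the cam lobe sits behind the roller and the lever lies within about 0.1 rad of fully locked. The tube's back corners are within about 2 px of where a tight tube should be. The bolt, marker and other bystanders in view had not moved, and the robot was touching nothing. None of the last checks failed or disagreed. The earlier top and wrist camera estimates of the fixture's position differed by about 3 mm, and I used the wrist one.

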